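Tip two cartons to find the stamped one and push it into the dispatch lane

ROBOT

A 6-joint arm with a two-finger parallel gripper is mounted at the origin on a cart in front of the work surface, level with it; the furniture and walls round the work are solid. World frame = base frame: x ahead of the robot, y to its left, z up, the work surface at z = 0. Lengths are in m, angles in rad, forces in N, time in s.
With the tool pointing down it reaches from about 0.325 to 0.775 m from the base axis. Payload 5.5 kg.
Tool frame: the origin (TCP) lies between the finger pads; the fingertips stand 19 mm ahead of it and the grasp point (between the pads) is the TCP; z points along the fingers, y is the line along which they close (so a half turn about z gives the same grasp; the last joint's range is limited). The gripper opens to 85 mm and grips with 20 to 120 N. Pads are 22 mm wide; open, the fingers measure 114 mm over their backs; the gripper's body (76 mm by 85 mm) begins 54 mm behind the grasp point. The pads swing forward as they close: fully open they stand 13 mm farther back than shut.
Start: joints at [-1.402, 0.091, 1.231, -0, 1.82, -0.057], TCP at [0.134, -0.585, 0.225] pointing down, gripper open.
Joint ranges: [-2.87, 2.87], [-0.86, 2.18], [0.17, 2.46], [-1.51, 4.65], [0.06, 2.69], [-2.65, 2.65]. Speed limits (rad/s): [2.57, 2.57, 3.01, 3.14, 3.14, 3.14].

INTERFACE

Orientations are given as a 3x3 rotation matrix whose columns are the frame's x, y, z axes.
In Python, from rig import ctrl, optics, close_job gives the robot as it stands.
- The arm moves only by the tool carry_out, never from a script. Its arguments are lists of equal length, an entry for each row: "offset": the shift along the tool's x, y, z in m, a list of three; "yaw": the turn about the tool's z in units of 5 degrees (1.0 is 5 degrees); "claw": the closure, from -1 (fully open) to 1 (shut). In form: {"offset": [[tx, ty, tz], ...], "yaw": [yaw, ...], "claw": [claw, ...]}. A call has 1 to 5 rows; each row shifts and turns the commanded pose from where the row before left it, along the tool's axes as they then stand; what a row does not reach is not made up. A row lasts 1/12 s, in which the tool goes at most 41.7 mm and 7.16 degrees, less where a joint would pass 70% of its speed; a pose out of reach is approached as far as the arm can. A call is refused whole if a number of a shift passes 0.0417 or a number of a turn 1, either way. A call with a gripper value outside its range is refused whole. The fingers move at their own pace and stop on an object; "newtons" is the grip in N (left out, the last holds). Time passes only in rows, so rows that do not move let the fingers close. It gives the time, the measured TCP pose, the force, the opening and the grip force at its end, in the units of the state.
- ctrl.get_state(): the state, without advancing time (a new reading comes with each control period).
- optics.grab_frame(name): name is "side" or "top"; returns a dict with "image" (420x560x3 uint8, red, green, blue), "camera_matrix" (3x3 intrinsics, pixels), "k1" (the pictures are not rectified: a ray, as slopes to the right and down, at radius r is drawn at 1 + k1 r^2 times it, then the intrinsics apply), "R" (3x3) and "t" (3): a world point X has camera coordinates R X + t. Camera axes: x right, y down, z forward; pixel columns grow to the right and rows downward; lengths in m; the calibration is good to about 2 mm. A picture is of the moment at which its call begins. There is no depth.
- close_job(): hands the job in; it is judged then, once.
The state is a dict: "t": time; "joint_pos": joint angles; "qvel": joint speeds; "joint_torque": joint torques, N m; "ee_pos": TCP position; "eef_rot": TCP orientation; "contact_force": force on the tool from outside, world axes, zero at the start; "moment": the same for the moment, N m; "finger_gap": finger opening in m; "grip_force": force on a finger pad.
Only numpy, scipy, OpenCV 4.12 (cv2) and the standard library are available. Lean on these libraries where they do the work, as an engineer would, in place of code of your own. Each camera call takes 0.05 s, during which the arm holds its last target. There are 200 camera calls.

TASK

Two white and teal cartons stand at the front of the table, one on each side of the yellow tape lines: tip both over, away from you, with your fingertips so that each lies with its underside facing you. One of them has an orange round stamp on its underside: then push that one along the table until it lies completely between the two yellow tape lines, and leave the other carton lying outside them. Push only, never pick a carton up, and leave the other things on the table alone.

Things in the scene. Friction and masses are not known exactly. Their poses are not given: they have to be found in the camera images.
- carton_a: small white and teal carton, 36 x 36 mm and 58 mm tall, about 60 g, standing upright at the start; one of two that look alike from outside. Origin at the centre of its underside, z towards its top; at yaw 0 its x axis points away from the robot. Pushed near its top it tips over its far lower edge, pushed low it slides.
- carton_b: small white and teal carton, 36 x 36 mm and 58 mm tall, about 60 g, standing upright at the start; one of two that look alike from outside. Origin at the centre of its underside, z towards its top; at yaw 0 its x axis points away from the robot. Pushed near its top it tips over its far lower edge, pushed low it slides.
- carton_a_mid (a point): centre of carton_a, 29 mm from its underside
- carton_b_mid (a point): centre of carton_b, 29 mm from its underside
- carton_a_top (a point): centre of the top face of carton_a, 58 mm from its underside
- stamp (a point): centre of the orange round stamp (28 mm across, orange with a thin white ring) on the underside of one of the two cartons; it cannot be seen until that carton has been tipped over
- lane_mid (a point): middle of the dispatch lane on the table top: two parallel strips of yellow tape, each 15 mm wide and 160 mm long, flat, with 100 mm clear between them, pointing away from the robot; one carton stands left of the lane and one right. x runs along the tapes, away from the robot (they end at x = -80 and +80 mm), y across: the inner edges of the tapes are at y = -50 and +50 mm
- lane_far (a point): the far end of the lane's middle line, 80 mm beyond its middle
- tape_roll: roll of black tape lying flat, 58 mm across and 19 mm high; origin at the centre of its underside; a bystander, not to be moved
- post_holder: black post holder, a cylinder standing 46 mm high on a 32 mm foot; origin at the centre of its underside; a bystander, not to be moved
- spare_lens_box: flat white lens box, 47 x 45 x 19 mm; origin at the centre of its underside; a bystander, not to be moved
Not all that is in view belongs to the job. Leave any green look-alike of the carton_a alone.

How it is judged:
On the way, in this order (a step that is already met when the one before it is completed fails the run):
1. both cartons have been tipped over away from the robot and lie on a side, underside facing the robot (angle between carton_a's own z axis and vertical between 1.4 and 1.75 rad and angle between the z axis of each of carton_a, carton_b and the x axis of lane_mid, either way round below 0.7 rad and z of lane_far in the frame of carton_a above 0.02 m and angle between carton_b's own z axis and vertical between 1.4 and 1.75 rad and z of lane_far in the frame of carton_b above 0.02 m), for 0.2 s.
2. the stamped carton lies between the two tape lines (x of stamp in the frame of lane_mid between -0.08 and 0.08 m and y of stamp in the frame of lane_mid between -0.051 and 0.051 m and x of carton_a_top in the frame of lane_mid between -0.08 and 0.08 m and y of carton_a_top in the frame of lane_mid between -0.051 and 0.051 m and y of carton_a_mid in the frame of lane_mid between -0.035 and 0.035 m), for 0.2 s.
At the end, for the whole second after the job is handed in: the stamped carton lies on a side, its centre within 35 mm and the centres of its underside and top within 51 mm of the lane's middle line and within the tapes' length; the other lies on a side with its centre over 50 mm from the middle line; both at rest (all of step 2 and angle between carton_a's own z axis and vertical between 1.4 and 1.75 rad and angle between carton_b's own z axis and vertical between 1.4 and 1.75 rad and (y of carton_b_mid in the frame of lane_mid above 0.05 m or y of carton_b_mid in the frame of lane_mid below -0.05 m) and linear speed of each of carton_a, carton_b below 0.02 m/s); the robot touches nothing.
It fails at once if a carton was lifted: its centre rose more than 50 mm above the table (height (world z) of any of carton_a_mid, carton_b_mid above 0.05 m).
It fails at once if the unstamped carton was pushed into the lane (not (y of carton_b_mid in the frame of lane_mid above 0.035 m or y of carton_b_mid in the frame of lane_mid below -0.035 m)).
It fails at once if the tape roll was moved more than 15 mm (distance of tape_roll from where it was at the start of the episode above 0.015 m).
It fails at once if the post holder was moved more than 15 mm (distance of post_holder from where it was at the start of the episode above 0.015 m).
It fails at once if the spare lens box was moved more than 15 mm (distance of spare_lens_box from where it was at the start of the episode above 0.015 m).
It also fails if it takes over 61 s, if anything falls off the work surface, if the arm or the gripper's body presses on something with over 40 N, if the wrist force passes 120 N, or if a joint passes its speed limit or range.

## Working session

There is one attempt and no reset: what is moved stays moved. The work goes in short steps, Python scripts to look and compute and a tool call to move; the robot and the scene stay as the last step left them, time stands still between calls to the robot, and variables do not carry over. Pictures are saved under pics/ and viewed, at most 10 in all, crops included, and the job is handed in when it is done.

Besides the shell and the picture viewer there is one more tool, called after "Call:" as name([rows], argument=value, ...), one row to a line, values as JSON. carry_out: Moves the arm, as the interface text tells. Its arguments: {"type":"object","properties":{"offset":{"type":"array","items":{"type":"array","items":{"type":"number"}}},"yaw":{"type":"array","items":{"type":"number"}},"claw":{"type":"array","items":{"type":"number"}},"newtons":{"type":"number"}},"required":["offset","yaw","claw"]}

```bash
mkdir -p pics; cat > h.py <<'E'
import numpy as np, cv2
from rig import ctrl, optics
def grab(n,save=None):
    f=optics.grab_frame(n)
    if save: cv2.imwrite('pics/'+save,f['image'][:,:,::-1])
    return f
def px2w(f,u,v,z=0.0):
    K=np.array(f['camera_matrix']);k1=f['k1'];R=np.array(f['R']);t=np.array(f['t'])
    d=np.array([[[u,v]]],float)
    s=cv2.undistortPoints(d,K,np.array([k1,0,0,0,0.]))[0,0]
    r=R.T@np.array([s[0],s[1],1]);c=-R.T@t
    return c+r*(z-c[2])/r[2]
def w2px(f,X):
    K=np.array(f['camera_matrix']);k1=f['k1']
    rv,_=cv2.Rodrigues(np.array(f['R']))
    return cv2.projectPoints(np.array(X,float).reshape(-1,1,3),rv,np.array(f['t'],float),K,np.array([k1,0,0,0,0.]))[0].reshape(-1,2)
E
python3 - <<'E'
from h import *
for n in('top','side'):
    f=grab(n,n+'0.png'); print(n,-np.array(f['R']).T@np.array(f['t']),np.array(f['R'])[2])
s=ctrl.get_state();print(s['t'],s['ee_pos'],s['eef_rot'],s['finger_gap'])
a=cv2.imread('pics/top0.png');b=cv2.imread('pics/side0.png')
E
```

```text
top [0.39517328 0.20118489 0.99675897] [ 0.13302095 -0.01924847 -0.9909263 ]
side [0.14740977 0.88783072 0.61762096] [ 0.37470272 -0.70956268 -0.59675679]
0.1 [ 0.13426152 -0.5845069   0.22434469] [[ 9.74629998e-01  2.23822012e-01 -2.72215932e-04]
 [ 2.23822139e-01 -9.74628393e-01  1.77383713e-03]
 [ 1.31714420e-04 -1.78976283e-03 -9.99998390e-01]] 0.08565018202170716
```

View pics/top0.png

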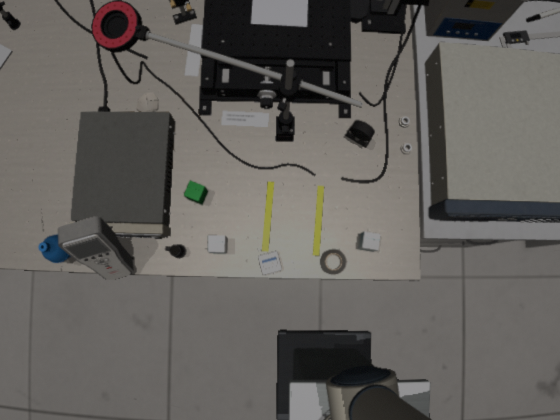

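View pics/side0.png

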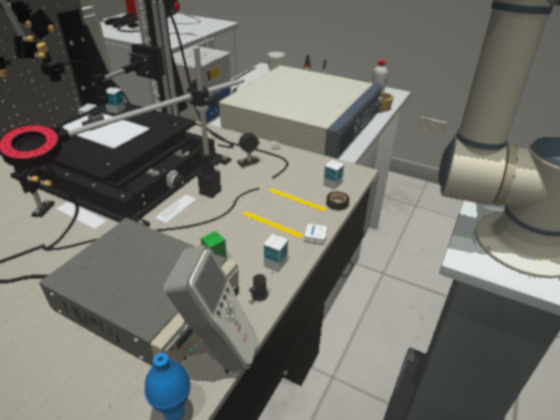

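The top view shows white cartons at (217,244), left, and (371,241), right. The tapes run (270,182)-(266,250) and (321,187)-(317,255). The lens box is at (270,263), the roll at (333,261) and the post at (177,251). Possible mix-ups are the green carton at (196,192) and another white/teal carton far back at side (115,98). I choose the two at the lane. Next is a close crop and the measurements.

```bash
python3 - <<'E'
from h import *
f=grab('top')
im=f['image'][165:285,150:400,::-1]
cv2.imwrite('pics/c1.png',cv2.resize(im,None,fx=3.2,fy=3.2,interpolation=cv2.INTER_CUBIC))
for n,u,v,z in[('L',217,244,.05),('R',371,241,.05),('tLf',270,182,0),('tLn',266,250,0),('tRf',321,187,0),('tRn',317,255,0),('lens',270,263,.019),('roll',333,261,.019),('post',177,251,.046),('green',196,192,.05),('edgeL',100,272,0),('edgeR',400,279,0),('edgeRr',419,240,0)]: print(n,px2w(f,u,v,z).round(3))
E
```

```text
L [0.45  0.321 0.05 ]
R [ 0.463 -0.01   0.05 ]
tLf [0.598 0.212 0.   ]
tLn [0.442 0.217 0.   ]
tRf [0.589 0.094 0.   ]
tRn [0.433 0.102 0.   ]
lens [0.413 0.207 0.019]
roll [0.42  0.069 0.019]
post [0.433 0.408 0.046]
green [0.562 0.371 0.05 ]
edgeL [0.383 0.594 0.   ]
edgeR [ 0.381 -0.088 -0.   ]
edgeRr [ 0.471 -0.133  0.   ]
```

View pics/c1.png

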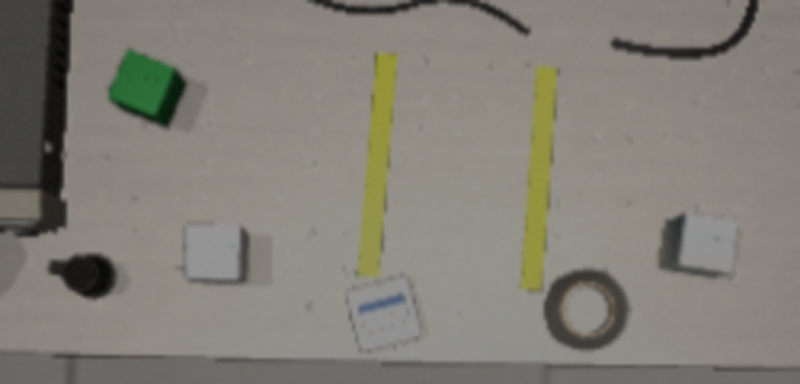

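The crop confirms it: left carton at about (0.45, 0.32), right at (0.463, -0.01), lane middle at about (0.515, 0.156) with a heading of about -2.5°. I start with the right carton.

Call:
carry_out([
  [0.024, -0.032, 0],
  [0.024, -0.032, 0],
  [0.024, -0.032, 0],
  [0.024, -0.032, 0],
  [0.024, -0.032, 0],
], yaw=[0, 0, 0, 0, 0], claw=[1, 1, 1, 1, 1])

```text
t: 0.57
ee_pos: [0.2157, -0.4002, 0.2247]
eef_rot: [[0.975, 0.223, -0.0], [0.223, -0.975, 0.001], [0.0, -0.001, -1.0]]
contact_force: [0.9, 0.6, -0.5]
finger_gap: 0.0255
grip_force: 0.0
```

Call:
carry_out([
  [0.024, -0.032, 0],
  [0.024, -0.032, 0],
  [0.024, -0.032, 0],
  [0.024, -0.032, 0],
  [0.024, -0.032, 0],
], yaw=[0, 0, 0, 0, 0], claw=[1, 1, 1, 1, 1])

```text
t: 0.98
ee_pos: [0.2967, -0.2174, 0.2253]
eef_rot: [[0.975, 0.223, 0.0], [0.223, -0.975, -0.0], [0.0, 0.0, -1.0]]
contact_force: [1.7, -0.6, -0.3]
finger_gap: 0.0002
grip_force: 0.0
```

Call:
carry_out([
  [0.024, -0.032, 0],
  [0.024, -0.032, 0],
  [0.024, -0.032, 0],
  [0.024, -0.032, 0],
  [0, 0, 0],
], yaw=[0, 0, 0, 0, 0], claw=[1, 1, 1, 1, 1])

```text
t: 1.4
ee_pos: [0.3631, -0.0665, 0.2251]
eef_rot: [[0.972, 0.234, 0.001], [0.234, -0.972, 0.003], [0.002, -0.003, -1.0]]
contact_force: [-0.2, -0.1, 0.2]
finger_gap: -0.0
grip_force: 0.0
```

Call:
carry_out([
  [0, 0, 0],
  [0, 0, 0],
  [0, 0, 0],
], yaw=[1, 1, 0.6], claw=[1, 1, 1])

```text
t: 1.65
ee_pos: [0.3614, -0.0727, 0.2252]
eef_rot: [[1.0, -0.004, -0.001], [-0.004, -1.0, -0.0], [-0.001, 0.0, -1.0]]
contact_force: [-0.1, 0.3, 0.0]
finger_gap: -0.0002
grip_force: 0.0
```

Call:
carry_out([
  [0.018, -0.031, 0],
  [0.018, -0.031, 0],
  [0, 0, 0.04],
  [0, 0, 0.04],
  [0, 0, 0.04],
], yaw=[0, 0, 0, 0, 0], claw=[1, 1, 1, 1, 1])

```text
t: 2.07
ee_pos: [0.3979, -0.0108, 0.1042]
eef_rot: [[1.0, 0.0, 0.001], [0.0, -1.0, -0.0], [0.001, 0.0, -1.0]]
contact_force: [-0.3, 0.3, 0.5]
finger_gap: -0.0001
grip_force: 0.0
```

Call:
carry_out([
  [0, 0, 0.02],
  [0, 0, 0.018],
  [0, 0, 0],
], yaw=[0, 0, 0], claw=[1, 1, 1])

```text
t: 2.32
ee_pos: [0.3948, -0.0111, 0.0626]
eef_rot: [[1.0, -0.001, -0.008], [-0.001, -1.0, 0.001], [-0.008, -0.001, -1.0]]
contact_force: [-0.8, 0.2, -0.3]
finger_gap: -0.0002
grip_force: 0.0
```

```bash
python3 - <<'E'
from h import *
f=grab('top')
a=cv2.resize(f['image'][165:285,270:430,::-1],None,fx=2.5,fy=2.5,interpolation=cv2.INTER_CUBIC)
f=grab('side')
b=cv2.resize(f['image'][130:250,270:430,::-1],None,fx=2.5,fy=2.5,interpolation=cv2.INTER_CUBIC)
cv2.imwrite('pics/c2.png',np.hstack([a,b]));s=ctrl.get_state();print(s['ee_pos'])
E
```

```text
[ 0.39719731 -0.01129599  0.06733481]
```

View pics/c2.png

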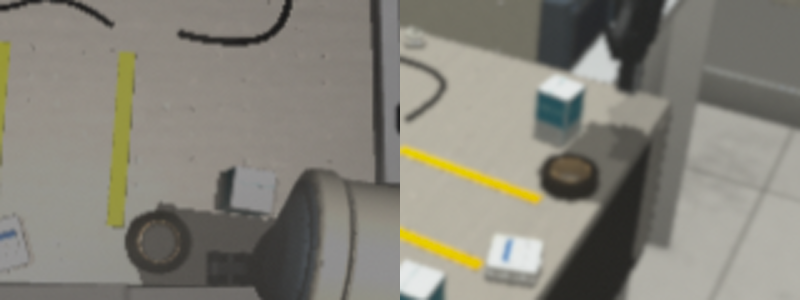

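Fingers are behind the right carton (crop (250,190)) and level with its upper part. Now I tip it.

Call:
carry_out([
  [0.012, 0, 0],
  [0.012, 0, 0],
  [0.01, 0, 0],
  [0.01, 0, 0],
  [0.01, 0, 0],
], yaw=[0, 0, 0, 0, 0], claw=[1, 1, 1, 1, 1])

```text
t: 2.83
ee_pos: [0.4534, -0.0114, 0.0699]
eef_rot: [[1.0, -0.001, 0.004], [-0.001, -1.0, -0.0], [0.004, 0.0, -1.0]]
contact_force: [-0.1, 0.7, 0.7]
finger_gap: -0.0001
grip_force: 0.0
```

Call:
carry_out([
  [0.01, 0, 0],
  [0.01, 0, 0],
  [0.01, 0, 0],
  [0, 0, 0],
  [0, 0, 0],
], yaw=[0, 0, 0, 0, 0], claw=[1, 1, 1, 1, 1])

```text
t: 3.25
ee_pos: [0.4824, -0.0114, 0.069]
eef_rot: [[1.0, -0.001, 0.002], [-0.001, -1.0, -0.0], [0.002, 0.0, -1.0]]
contact_force: [-0.1, 0.7, 0.6]
finger_gap: 0.0002
grip_force: 0.0
```

```bash
python3 - <<'E'
from h import *
f=grab('top')
a=cv2.resize(f['image'][165:285,270:430,::-1],None,fx=2.5,fy=2.5,interpolation=cv2.INTER_CUBIC)
f=grab('side')
b=cv2.resize(f['image'][130:250,270:430,::-1],None,fx=2.5,fy=2.5,interpolation=cv2.INTER_CUBIC)
cv2.imwrite('pics/c3.png',np.hstack([a,b]));s=ctrl.get_state();print(s['ee_pos'])
E
```

```text
[ 0.48167395 -0.01123832  0.06836642]
```

View pics/c3.png

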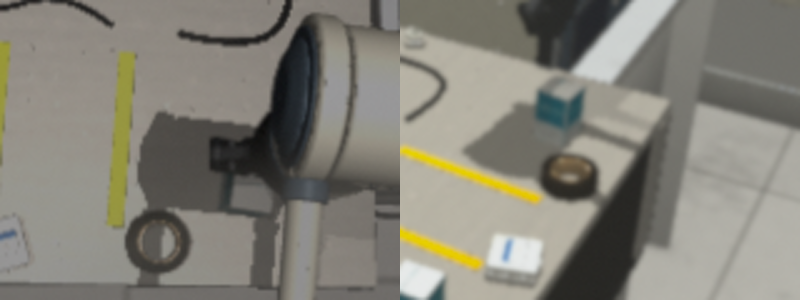

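The right carton still stands and the fingers appear to have passed it. I check by projecting the TCP and the carton geometry.

```bash
python3 - <<'E'
from h import *
f=grab('top');g=grab('side')
s=ctrl.get_state();e=np.array(s['ee_pos']);R=np.array(s['eef_rot'])
for n,q,o in(('top',f,(270,165,0)),('side',g,(270,130,400))):
    P=[e,e+R@[0,0,.019],e-R@[0,0,.054],[.463,-.01,.058],[.463,-.01,0]]
    p=w2px(q,P);print(n,((p-o[:2])*2.5+[o[2],0]).round(0).tolist())
# side carton: top face centre, crop (560,88)
for u,v,z in((560,88,.058),(558,140,0)): print(px2w(g,(u-400)/2.5+270,130+v/2.5,z))
E
```

```text
top [[259.0, 167.0], [254.0, 169.0], [274.0, 161.0], [255.0, 190.0], [241.0, 194.0]]
side [[546.0, 70.0], [544.0, 86.0], [550.0, 22.0], [561.0, 84.0], [556.0, 132.0]]
[ 0.46074636 -0.00163142  0.058     ]
[0.45510655 0.00353102 0.        ]
```

```bash
python3 - <<'E'
from h import *
g=grab('side');f=grab('top')
c=lambda im,x,y:cv2.resize(im[y:y+60,x:x+80],None,fx=5,fy=5,interpolation=cv2.INTER_CUBIC)
A=np.hstack([c(cv2.imread('pics/side0.png'),290,135),c(g['image'][:,:,::-1],290,135)])
B=np.hstack([c(cv2.imread('pics/top0.png'),335,205),c(f['image'][:,:,::-1],335,205)])
cv2.imwrite('pics/c4.png',np.clip(np.vstack([A,B])*1.4,0,255).astype('uint8'))
E
```

```text
(no output)
```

View pics/c4.png

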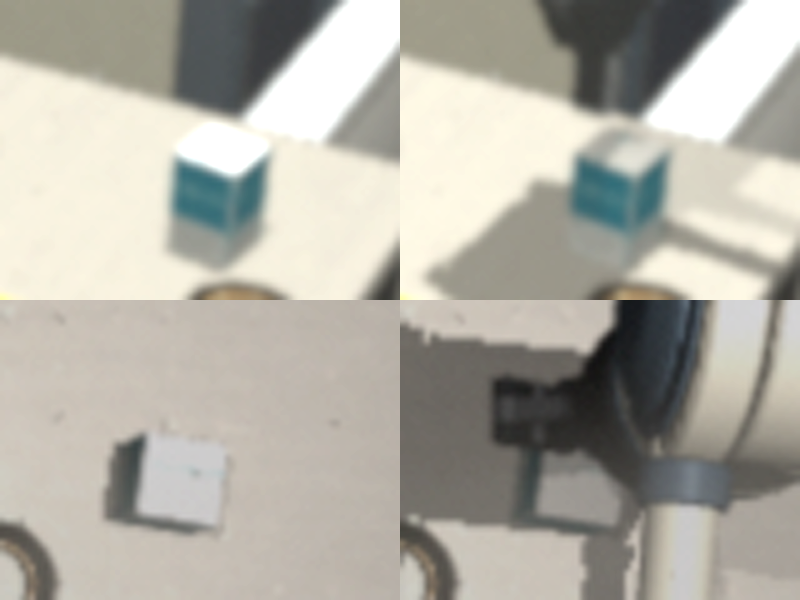

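The fingers passed just over the top of the carton (fingertip at side (329,157), carton unmoved), so the tip is higher than assumed. I work out its height.

```bash
python3 - <<'E'
from h import *
g=grab('side');s=ctrl.get_state();print(s['ee_pos'],s['joint_pos'],s['finger_gap'])
for z in(.045,.055,.065,.075):print(z,w2px(g,[[.482,-.011,z],[.397,-.011,z]]).round(1).tolist())
E
```

```text
[ 0.48137312 -0.01108014  0.06759138] [-9.36745679e-02 -2.06314272e-01  1.79649402e+00 -1.46042482e-05
  1.55109373e+00  1.47821408e+00] 1.933068645409618e-05
0.045 [[327.3, 165.8], [358.7, 174.6]]
0.055 [[327.6, 162.4], [359.2, 171.2]]
0.065 [[327.9, 159.0], [359.7, 167.7]]
0.075 [[328.2, 155.6], [360.2, 164.2]]
```

Call:
carry_out([
  [-0.028, 0, 0],
  [-0.028, 0, 0],
  [-0.028, 0, 0],
  [0, 0, 0.017],
  [0, 0, 0],
], yaw=[0, 0, 0, 0, 0], claw=[1, 1, 1, 1, 1])

```text
t: 4.02
ee_pos: [0.3958, -0.0109, 0.0486]
eef_rot: [[1.0, -0.001, -0.001], [-0.001, -1.0, 0.0], [-0.001, -0.0, -1.0]]
contact_force: [-0.1, 0.4, -0.8]
finger_gap: 0.0
grip_force: 0.0
```

Call:
carry_out([
  [0.012, 0, 0],
  [0.012, 0, 0],
  [0.01, 0, 0],
  [0.01, 0, 0],
  [0.01, 0, 0],
], yaw=[0, 0, 0, 0, 0], claw=[1, 1, 1, 1, 1])

```text
t: 4.43
ee_pos: [0.4523, -0.011, 0.0506]
eef_rot: [[1.0, -0.001, -0.001], [-0.001, -1.0, -0.0], [-0.001, 0.0, -1.0]]
contact_force: [-2.1, -0.8, 0.7]
finger_gap: -0.0002
grip_force: 0.8
```

Call:
carry_out([
  [0.01, 0, 0],
  [0.01, 0, 0],
  [0.01, 0, 0],
  [0, 0, 0],
  [0, 0, 0],
], yaw=[0, 0, 0, 0, 0], claw=[1, 1, 1, 1, 1])

```text
t: 4.85
ee_pos: [0.4817, -0.011, 0.0502]
eef_rot: [[1.0, -0.001, -0.001], [-0.001, -1.0, 0.0], [-0.001, -0.0, -1.0]]
contact_force: [-0.7, 0.8, 0.8]
finger_gap: -0.0002
grip_force: 0.0
```

```bash
python3 - <<'E'
from h import *
g=grab('side');f=grab('top')
c=lambda im,x,y:cv2.resize(im[y:y+60,x:x+80],None,fx=5,fy=5,interpolation=cv2.INTER_CUBIC)
cv2.imwrite('pics/c5.png',np.clip(np.hstack([c(g['image'][:,:,::-1],290,135),c(f['image'][:,:,::-1],335,205)])*1.4,0,255).astype('uint8'))
E
```

```text
(no output)
```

View pics/c5.png

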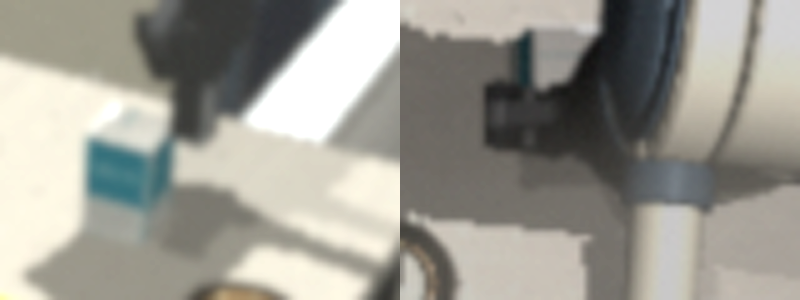

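It slid to about x 0.51 and still stands upright (side panel (130,170)), so table friction is low. I'll retry lower with a forward and upward stroke, so that finger friction helps it tip.

Call:
carry_out([
  [-0.012, 0, 0],
  [0, 0, 0.008],
  [0, 0, 0],
  [0.007, 0, 0],
  [0.008, 0, -0.006],
], yaw=[0, 0, 0, 0, 0], claw=[1, 1, 1, 1, 1])

```text
t: 5.37
ee_pos: [0.4842, -0.011, 0.0472]
eef_rot: [[1.0, -0.001, -0.002], [-0.001, -1.0, 0.0], [-0.002, -0.0, -1.0]]
contact_force: [-1.3, -0.4, -0.1]
finger_gap: -0.0001
grip_force: 0.0
```

Call:
carry_out([
  [0.009, 0, -0.009],
  [0.01, 0, -0.006],
  [0.01, 0, -0.003],
  [0.01, 0, 0],
  [0.008, 0, 0],
], yaw=[0, 0, 0, 0, 0], claw=[1, 1, 1, 1, 1])

```text
t: 5.78
ee_pos: [0.5331, -0.0111, 0.0667]
eef_rot: [[1.0, -0.001, 0.001], [-0.001, -1.0, -0.0], [0.001, 0.0, -1.0]]
contact_force: [0.1, 0.6, -0.6]
finger_gap: -0.0
grip_force: 0.0
```

```bash
python3 - <<'E'
from h import *
g=grab('side');f=grab('top')
c=lambda im,x,y:cv2.resize(im[y:y+60,x:x+80],None,fx=5,fy=5,interpolation=cv2.INTER_CUBIC)
cv2.imwrite('pics/c6.png',np.clip(np.hstack([c(g['image'][:,:,::-1],275,125),c(f['image'][:,:,::-1],335,180)])*1.4,0,255).astype('uint8'))
E
```

```text
(no output)
```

View pics/c6.png

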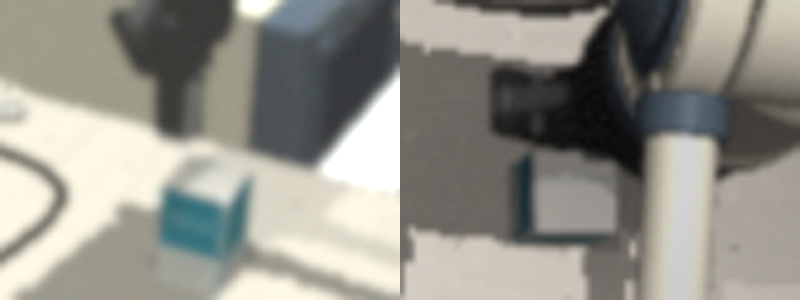

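After c6 the carton still stands at about the same place (side px (316,161)), and the finger skimmed over its top. So the tip is roughly level with the TCP. A slow push slides the carton, so I'll use a brisk strike at the top edge. First I retreat and localise the carton without pictures.

Call:
carry_out([
  [-0.04, 0, 0],
  [-0.04, 0, 0],
  [-0.04, 0, 0],
  [0, 0, 0],
  [0, 0, 0],
], yaw=[0, 0, 0, 0, 0], claw=[1, 1, 1, 1, 1])

```text
t: 6.3
ee_pos: [0.4099, -0.0109, 0.0661]
eef_rot: [[1.0, -0.001, 0.001], [-0.001, -1.0, -0.0], [0.001, 0.0, -1.0]]
contact_force: [0.8, 0.2, 0.8]
finger_gap: -0.0001
grip_force: 0.0
```

```bash
cat >> h.py <<'E'
def teal(f,box,lo=(85,70,25),hi=(105,255,255)):
    x,y,w,h=box;im=f['image'][y:y+h,x:x+w]
    m=cv2.inRange(cv2.cvtColor(im,cv2.COLOR_RGB2HSV),lo,hi)
    n,l,st,c=cv2.connectedComponentsWithStats(m)
    return [(st[i][:5]+[x,y,0,0,0]).tolist() for i in range(1,n) if st[i][4]>12]
def pred(f,c,yaw,lying=False):
    "pixel bbox of a carton; c=centre x,y on table"
    h=np.array([.029,.018,.036]) if lying else np.array([.018,.018,.058])
    P=[]
    for a in(-1,1):
        for b in(-1,1):
            for z in(0,1):
                P.append([c[0]+a*h[0]*np.cos(yaw)-b*h[1]*np.sin(yaw),c[1]+a*h[0]*np.sin(yaw)+b*h[1]*np.cos(yaw),z*h[2]])
    p=w2px(f,P);return p.min(0).round(1),p.max(0).round(1)
E
python3 - <<'E'
from h import *
g=grab('side');f=grab('top')
print(px2w(g,316.4,160.5,.058),ctrl.get_state()['ee_pos'])
print('side',teal(g,(250,130,130,140)),'top',teal(f,(150,170,270,110)))
print(px2w(f,371.6,216,.058))
for x in(.50,.51,.52):print(x,pred(g,(x,-.005),0),pred(f,(x,-.005),0))
E
```

```text
[ 0.50881338 -0.00068207  0.058     ] [ 0.41215963 -0.01105638  0.06698641]
side [[308, 164, 15, 12, 136], [265, 247, 14, 15, 155], [280, 246, 6, 14, 52]] top [[359, 213, 2, 13, 20]]
[ 0.5166734 -0.0095703  0.058    ]
0.5 (array([309.6, 155.8]), array([329.5, 184.9])) (array([356.3, 215.2]), array([377.9, 234.4]))
0.51 (array([306.1, 154.8]), array([325.9, 183.8])) (array([356.3, 210.6]), array([377.8, 230. ]))
0.52 (array([302.7, 153.9]), array([322.4, 182.8])) (array([356.2, 206. ]), array([377.8, 225.6]))
```

Call:
carry_out([
  [-0.025, -0.003, 0],
  [0, 0, 0.019],
  [0, 0, 0],
  [0, 0, 0],
], yaw=[0, 0, 0, 0], claw=[1, 1, 1, 1])

```text
t: 6.73
ee_pos: [0.3868, -0.0079, 0.0469]
eef_rot: [[1.0, -0.001, -0.002], [-0.001, -1.0, 0.0], [-0.002, -0.0, -1.0]]
contact_force: [0.3, 0.8, -0.1]
finger_gap: 0.0002
grip_force: 0.0
```

Call:
carry_out([
  [0.041, 0, 0],
  [0.041, 0, 0],
  [0.041, 0, 0],
  [0.02, 0, 0],
  [0, 0, 0],
], yaw=[0, 0, 0, 0, 0], claw=[1, 1, 1, 1, 1])

```text
t: 7.15
ee_pos: [0.5338, -0.0083, 0.047]
eef_rot: [[1.0, -0.001, 0.0], [-0.001, -1.0, 0.0], [0.0, -0.0, -1.0]]
contact_force: [-0.3, 0.2, -0.6]
finger_gap: 0.0
grip_force: 0.0
```

Call:
carry_out([
  [-0.001, 0, -0.041],
  [-0.041, 0, 0],
  [-0.041, 0, 0],
  [-0.041, 0, 0],
  [0, 0, 0],
], yaw=[0, 0, 0, 0, 0], claw=[1, 1, 1, 1, 1])

```text
t: 7.57
ee_pos: [0.3999, -0.0077, 0.0879]
eef_rot: [[1.0, -0.001, -0.003], [-0.001, -1.0, -0.0], [-0.003, 0.0, -1.0]]
contact_force: [-0.4, -0.1, -1.6]
finger_gap: -0.0002
grip_force: 0.0
```

```bash
python3 - <<'E'
from h import *
g=grab('side','side7.png');f=grab('top','top7.png')
print('side',teal(g,(200,90,180,180)),'top',teal(f,(150,130,270,150)))
for x in(.55,.57,.6):print(x,pred(g,(x,-.005),0,1),pred(f,(x,-.005),0,1))
E
```

```text
side [[286, 158, 16, 19, 195], [265, 247, 14, 15, 154], [280, 246, 6, 14, 52]] top [[357, 185, 18, 15, 255]]
0.55 (array([288.9, 157.3]), array([315.1, 180.8])) (array([356.1, 189.2]), array([375.4, 217.4]))
0.57 (array([282.2, 155.4]), array([308.2, 178.7])) (array([356.1, 180.4]), array([375.3, 208.7]))
0.6 (array([272.5, 152.7]), array([298.1, 175.7])) (array([356. , 167.2]), array([375.1, 195.9]))
```

```bash
python3 - <<'E'
from h import *
g=cv2.imread('pics/side7.png');f=cv2.imread('pics/top7.png')
for im,b in((g,(270,145,60,45)),(f,(345,175,45,50))):
    x,y,w,h=b;c=im[y:y+h,x:x+w];H=cv2.cvtColor(c,cv2.COLOR_BGR2HSV)
    ys,xs=np.nonzero((H[...,0]>3)&(H[...,0]<18)&(H[...,1]>110)&(H[...,2]>70));print(len(xs),(xs.min()+x,xs.max()+x,ys.min()+y,ys.max()+y) if len(xs) else '')
c=lambda im,x,y:cv2.resize(im[y:y+60,x:x+60],None,fx=6,fy=6,interpolation=cv2.INTER_CUBIC)
cv2.imwrite('pics/c7.png',np.clip(np.hstack([c(g,265,135),c(f,340,170)])*1.3,0,255).astype('uint8'))
E
```

```text
0 
0
```

View pics/c7.png

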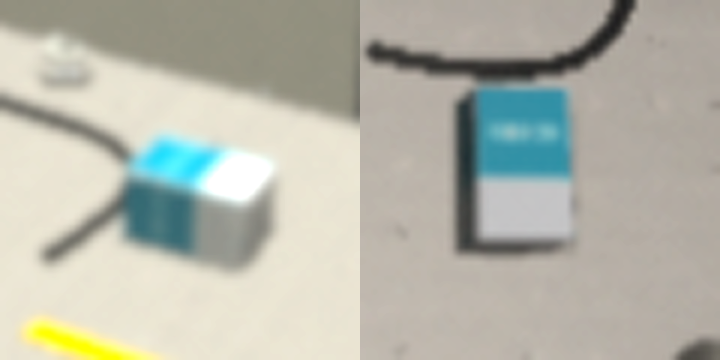

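The right carton lies tipped with its underside toward the robot, at side crop (260,220), and that underside is plain. So the left carton must carry the stamp. I go to the left one the same way.

Call:
carry_out([
  [0, 0, -0.04],
  [0, 0, -0.04],
  [0, 0, -0.03],
  [-0.007, -0.04, 0],
  [-0.007, -0.04, 0],
], yaw=[0, 0, 0, 0, 0], claw=[1, 1, 1, 1, 1])

```text
t: 8.08
ee_pos: [0.3944, 0.0716, 0.2018]
eef_rot: [[1.0, -0.007, 0.005], [-0.007, -1.0, 0.0], [0.005, -0.0, -1.0]]
contact_force: [1.3, 0.5, -0.1]
finger_gap: -0.0002
grip_force: 0.0
```

Call:
carry_out([
  [-0.007, -0.04, 0],
  [-0.007, -0.04, 0],
  [-0.007, -0.04, 0],
  [-0.007, -0.04, 0],
  [-0.007, -0.04, 0],
], yaw=[0, 0, 0, 0, 0], claw=[1, 1, 1, 1, 1])

```text
t: 8.5
ee_pos: [0.3574, 0.275, 0.1989]
eef_rot: [[1.0, -0.001, 0.001], [-0.001, -1.0, 0.0], [0.001, -0.0, -1.0]]
contact_force: [1.3, -0.4, -0.4]
finger_gap: 0.0002
grip_force: 0.0
```

Call:
carry_out([
  [-0.007, -0.04, 0],
  [-0.004, -0.008, 0],
  [0, 0, 0],
  [0, 0, 0],
], yaw=[0, 0, 0, 0], claw=[1, 1, 1, 1])

```text
t: 8.83
ee_pos: [0.3466, 0.3207, 0.1982]
eef_rot: [[1.0, 0.0, -0.001], [0.0, -1.0, -0.001], [-0.001, 0.001, -1.0]]
contact_force: [0.7, 0.2, 0.9]
finger_gap: -0.0
grip_force: 0.0
```

```bash
python3 - <<'E'
from h import *
g=grab('side');f=grab('top')
print(ctrl.get_state()['ee_pos'])
a=cv2.imread('pics/side0.png');b=cv2.imread('pics/top0.png')
# white top bbox in initial pictures vs prediction
for im,bx,q in((a,(258,228,36,40),g),(b,(203,230,28,28),f)):
    x,y,w,h=bx;G=cv2.cvtColor(im[y:y+h,x:x+w],cv2.COLOR_BGR2HSV)
    m=((G[...,2]>150)&(G[...,1]<40)).astype('uint8');ys,xs=np.nonzero(m);print(xs.min()+x,xs.max()+x,ys.min()+y,ys.max()+y,len(xs),(xs.mean()+x,ys.mean()+y),px2w(q,xs.mean()+x,ys.mean()+y,.058))
print(w2px(g,[[.45,.32,.058]]),w2px(f,[[.45,.32,.058]]),pred(g,(.45,.32),0),teal(g,(200,90,180,180)))
E
```

```text
[0.34688469 0.31945862 0.19848913]
258 293 228 267 833 (np.float64(274.3181272509004), np.float64(244.25210084033614)) [0.4474445  0.33310374 0.058     ]Traceback (most recent call last):
  File "<stdin>", line 8, in <module>
    return umr_minimum(a, axis, None, out, keepdims, initial, where)
ValueError: zero-size array to reduction operation minimum which has no identity
```

Call:
carry_out([
  [-0.01, 0, 0.04],
  [0, 0, 0.04],
  [0, 0, 0.04],
  [0, 0, 0.031],
  [0, 0, 0],
], yaw=[0, 0, 0, 0, 0], claw=[1, 1, 1, 1, 1])

```text
t: 9.35
ee_pos: [0.3334, 0.316, 0.0402]
eef_rot: [[1.0, -0.004, -0.009], [-0.004, -1.0, -0.008], [-0.009, 0.008, -1.0]]
contact_force: [-1.3, -1.1, -1.4]
finger_gap: 0.0003
grip_force: 0.0
```

Call:
carry_out([
  [0, 0, 0],
  [0, 0, 0],
], yaw=[0, 0], claw=[1, 1])

```text
t: 9.52
ee_pos: [0.3375, 0.3202, 0.05]
eef_rot: [[1.0, -0.003, 0.003], [-0.003, -1.0, 0.002], [0.003, -0.002, -1.0]]
contact_force: [0.9, 0.3, 0.5]
finger_gap: -0.0001
grip_force: 0.0
```

Call:
carry_out([
  [0.041, 0, 0],
  [0.041, 0, 0],
  [0.041, 0, 0],
  [0.012, 0, 0],
  [0, 0, 0],
], yaw=[0, 0, 0, 0, 0], claw=[1, 1, 1, 1, 1])

```text
t: 9.93
ee_pos: [0.4757, 0.32, 0.0509]
eef_rot: [[1.0, -0.004, 0.005], [-0.004, -1.0, 0.002], [0.005, -0.002, -1.0]]
contact_force: [-0.0, 0.3, 0.3]
finger_gap: 0.0003
grip_force: 0.0
```

Call:
carry_out([
  [-0.001, 0, -0.041],
  [-0.03, -0.02, -0.01],
  [-0.041, 0, 0],
  [0, 0, 0],
  [0, 0, 0],
], yaw=[0, 0, 0, 0, 0], claw=[1, 1, 1, 1, 1])

```text
t: 10.35
ee_pos: [0.3975, 0.3408, 0.1009]
eef_rot: [[1.0, 0.002, 0.003], [0.002, -1.0, 0.002], [0.003, -0.002, -1.0]]
contact_force: [-0.3, -1.0, 0.1]
finger_gap: 0.0001
grip_force: 0.0
```

```bash
cat >> h.py <<'E'
def orange(f,b):
    x,y,w,h=b;H=cv2.cvtColor(f['image'][y:y+h,x:x+w],cv2.COLOR_RGB2HSV)
    ys,xs=np.nonzero((H[...,0]>3)&(H[...,0]<18)&(H[...,1]>110)&(H[...,2]>70))
    return len(xs),(xs.mean()+x,ys.mean()+y) if len(xs) else ''
E
python3 - <<'E'
from h import *
g=grab('side','side8.png');f=grab('top','top8.png')
print('side',teal(g,(200,90,180,180)),'top',teal(f,(150,130,270,150)))
print(orange(g,(220,200,90,80)),ctrl.get_state()['ee_pos'])
for x in(.49,.51,.53):print(x,pred(g,(x,.32),0,1),pred(f,(x,.32),0,1))
E
```

```text
side [[236, 234, 21, 16, 205]] top [[357, 185, 18, 15, 252]]
(0, '') [0.3993316  0.34049591 0.10041392]
0.49 (array([242.3, 232.3]), array([275.8, 264.9])) (array([210.3, 212.8]), array([229.3, 240.8]))
0.51 (array([234. , 229.3]), array([267.3, 261.5])) (array([210.7, 203.8]), array([229.6, 232. ]))
0.53 (array([225.9, 226.4]), array([259.1, 258.2])) (array([211. , 194.8]), array([229.9, 223.2]))
```

Call:
carry_out([
  [-0.02, 0.03, -0.01],
  [0, 0.04, -0.01],
  [0, 0.04, 0],
  [0, 0.04, 0],
  [0, 0, 0],
], yaw=[0, 0, 0, 0, 0], claw=[1, 1, 1, 1, 1])

```text
t: 10.87
ee_pos: [0.3801, 0.1845, 0.1196]
eef_rot: [[1.0, -0.008, 0.002], [-0.008, -1.0, -0.003], [0.002, 0.003, -1.0]]
contact_force: [-0.8, -0.8, -0.2]
finger_gap: 0.0005
grip_force: 0.0
```

```bash
python3 - <<'E'
from h import *
g=grab('side');f=grab('top')
print('side',teal(g,(200,90,180,180)),'top',teal(f,(150,130,270,150)))
print(orange(g,(220,200,90,80)),ctrl.get_state()['ee_pos'])
c=lambda im,x,y:cv2.resize(im[y:y+80,x:x+80,::-1],None,fx=5,fy=5,interpolation=cv2.INTER_CUBIC)
cv2.imwrite('pics/c9.png',np.clip(np.hstack([c(g['image'],210,205),c(f['image'],180,180)])*1.3,0,255).astype('uint8'))
E
```

```text
side [[286, 158, 16, 19, 196], [236, 234, 21, 16, 202]] top [[357, 185, 18, 15, 253]]
(0, '') [0.37998581 0.18874966 0.11945957]
```

View pics/c9.png

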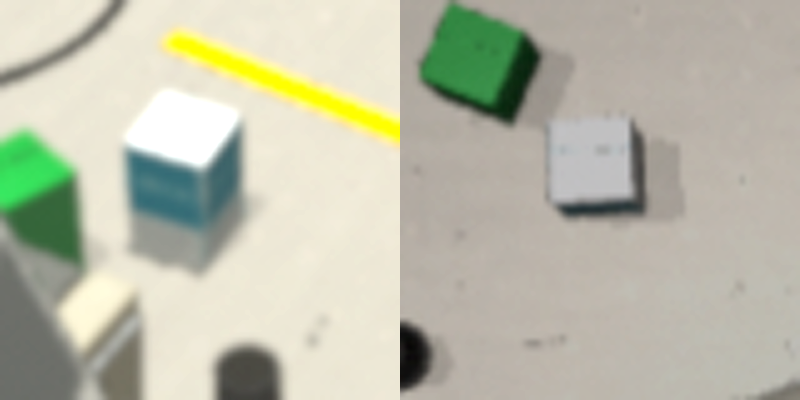

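The left carton slid and still stands, at top crop (593,162), i.e. px (218.6,212.4). Before retrying I measure the true fingertip offset by touching the table in the empty lane.

Call:
carry_out([
  [0.04, 0.01, 0],
  [0.04, 0.01, 0],
  [0.01, 0.01, 0.03],
  [0, 0, 0.035],
  [0, 0, 0.025],
], yaw=[0, 0, 0, 0, 0], claw=[1, 1, 1, 1, 1])

```text
t: 11.38
ee_pos: [0.4694, 0.1603, 0.0259]
eef_rot: [[1.0, -0.002, -0.002], [-0.002, -1.0, -0.0], [-0.002, 0.0, -1.0]]
contact_force: [0.5, -0.5, -0.7]
finger_gap: -0.0002
grip_force: 0.0
```

Call:
carry_out([
  [0, 0, 0],
  [0, 0, 0.003],
  [0, 0, 0.003],
  [0, 0, 0],
], yaw=[0, 0, 0, 0], claw=[1, 1, 1, 1])

```text
t: 11.72
ee_pos: [0.4699, 0.1608, 0.0242]
eef_rot: [[1.0, -0.0, 0.003], [-0.0, -1.0, 0.001], [0.003, -0.001, -1.0]]
contact_force: [0.5, 0.2, 0.1]
finger_gap: -0.0
grip_force: 0.0
```

```bash
python3 - <<'E'
from h import *
f=grab('top');print(px2w(f,218.6,212.4,.058))
g=grab('side');print(px2w(g,210+185/5,205+125/5,.058))
E
```

```text
[0.5174565  0.31932877 0.058     ]
[0.516648   0.32231368 0.058     ]
```

Call:
carry_out([
  [0, 0, 0.003],
  [0, 0, 0.002],
  [0, 0, 0],
  [0, 0, 0],
], yaw=[0, 0, 0, 0], claw=[1, 1, 1, 1])

```text
t: 12.15
ee_pos: [0.4687, 0.1599, 0.0174]
eef_rot: [[1.0, -0.001, -0.0], [-0.001, -1.0, 0.0], [-0.0, -0.0, -1.0]]
contact_force: [0.3, -0.8, -0.9]
finger_gap: 0.0002
grip_force: 0.0
```

Call:
carry_out([
  [0, 0, 0.003],
  [0, 0, 0.002],
  [0, 0, 0],
  [0, 0, 0],
], yaw=[0, 0, 0, 0], claw=[1, 1, 1, 1])

```text
t: 12.48
ee_pos: [0.4686, 0.1599, 0.0121]
eef_rot: [[1.0, -0.001, -0.001], [-0.001, -1.0, -0.0], [-0.001, 0.0, -1.0]]
contact_force: [-0.1, -0.7, 0.4]
finger_gap: -0.0002
grip_force: 0.0
```

Call:
carry_out([
  [0, 0, 0.002],
  [0, 0, 0.002],
  [0, 0, 0],
  [0, 0, 0],
], yaw=[0, 0, 0, 0], claw=[1, 1, 1, 1])

```text
t: 12.82
ee_pos: [0.4686, 0.1599, 0.0081]
eef_rot: [[1.0, -0.001, -0.0], [-0.001, -1.0, -0.0], [-0.0, 0.0, -1.0]]
contact_force: [1.0, 0.4, -0.5]
finger_gap: 0.0002
grip_force: 0.0
```

Call:
carry_out([
  [0, 0, 0.003],
  [0, 0, 0.002],
  [0, 0, 0],
  [0, 0, 0],
], yaw=[0, 0, 0, 0], claw=[1, 1, 1, 1])

```text
t: 13.15
ee_pos: [0.4686, 0.1599, 0.0031]
eef_rot: [[1.0, -0.001, -0.001], [-0.001, -1.0, -0.0], [-0.001, 0.0, -1.0]]
contact_force: [-0.1, -1.0, 0.1]
finger_gap: -0.0
grip_force: 0.0
```

Call:
carry_out([
  [0, 0, 0.002],
  [0, 0, 0.002],
  [0, 0, 0],
  [0, 0, 0],
], yaw=[0, 0, 0, 0], claw=[1, 1, 1, 1])

```text
t: 13.48
ee_pos: [0.4686, 0.1599, -0.0009]
eef_rot: [[1.0, -0.001, -0.0], [-0.001, -1.0, -0.0], [-0.0, 0.0, -1.0]]
contact_force: [-0.3, 0.8, -0.1]
finger_gap: 0.0005
grip_force: 0.0
```

Call:
carry_out([
  [0, 0, 0.002],
  [0, 0, 0.002],
  [0, 0, 0],
  [0, 0, 0],
], yaw=[0, 0, 0, 0], claw=[1, 1, 1, 1])

```text
t: 13.82
ee_pos: [0.4686, 0.1599, -0.0049]
eef_rot: [[1.0, -0.001, -0.0], [-0.001, -1.0, -0.0], [-0.0, 0.0, -1.0]]
contact_force: [-0.0, -0.3, 0.3]
finger_gap: -0.0003
grip_force: 0.0
```

Call:
carry_out([
  [0, 0, 0.002],
  [0, 0, 0.001],
  [0, 0, 0],
  [0, 0, 0],
], yaw=[0, 0, 0, 0], claw=[1, 1, 1, 1])

```text
t: 14.15
ee_pos: [0.4691, 0.1601, -0.0058]
eef_rot: [[1.0, -0.001, 0.001], [-0.001, -1.0, 0.0], [0.001, -0.0, -1.0]]
contact_force: [-4.9, -0.8, 9.8]
finger_gap: -0.0004
grip_force: 5.0
```

The fingertip sits about 5.5 mm behind the TCP (contact at TCP z = -0.0055). The left carton stands at (0.517, 0.320). I push it back low from its far side, then strike at the height that worked, TCP 0.047.

Call:
carry_out([
  [0, 0, -0.041],
  [0, 0, -0.041],
  [0, 0, -0.041],
  [0.022, -0.034, -0.003],
  [0.022, -0.034, 0],
], yaw=[0, 0, 0, 0, 0], claw=[1, 1, 1, 1, 1])

```text
t: 14.57
ee_pos: [0.5158, 0.2286, 0.125]
eef_rot: [[1.0, -0.004, 0.011], [-0.004, -1.0, 0.004], [0.011, -0.004, -1.0]]
contact_force: [1.1, -0.5, 0.1]
finger_gap: -0.0003
grip_force: 0.0
```

Call:
carry_out([
  [0.022, -0.034, 0],
  [0.022, -0.034, 0],
  [0.003, -0.017, 0],
  [0, 0, 0],
  [0, 0, 0],
], yaw=[0, 0, 0, 0, 0], claw=[1, 1, 1, 1, 1])

```text
t: 14.98
ee_pos: [0.5597, 0.3135, 0.1173]
eef_rot: [[1.0, 0.0, -0.001], [0.0, -1.0, -0.001], [-0.001, 0.001, -1.0]]
contact_force: [0.1, -0.4, -0.6]
finger_gap: 0.0005
grip_force: 0.0
```

Call:
carry_out([
  [0, 0, 0.035],
  [0, 0, 0.03],
  [0, 0, 0.03],
  [0, -0.004, 0],
  [-0.01, 0, 0],
], yaw=[0, 0, 0, 0, 0], claw=[1, 1, 1, 1, 1])

```text
t: 15.4
ee_pos: [0.5493, 0.3153, 0.0216]
eef_rot: [[1.0, -0.003, -0.003], [-0.003, -1.0, -0.002], [-0.003, 0.002, -1.0]]
contact_force: [0.2, 0.5, 0.1]
finger_gap: 0.0001
grip_force: 0.0
```

Call:
carry_out([
  [-0.012, 0, 0],
  [-0.012, 0, 0],
  [-0.012, 0, 0],
  [-0.012, 0, 0],
  [-0.012, 0, 0],
], yaw=[0, 0, 0, 0, 0], claw=[1, 1, 1, 1, 1])

```text
t: 15.82
ee_pos: [0.4902, 0.3167, 0.0261]
eef_rot: [[1.0, -0.002, 0.003], [-0.002, -1.0, 0.001], [0.003, -0.001, -1.0]]
contact_force: [0.6, -0.8, 0.8]
finger_gap: -0.0001
grip_force: 0.2
```

Call:
carry_out([
  [-0.012, 0, 0],
  [-0.009, 0, 0],
  [-0.006, 0, 0],
  [-0.003, 0, 0],
  [0.002, 0, 0],
], yaw=[0, 0, 0, 0, 0], claw=[1, 1, 1, 1, 1])

```text
t: 16.23
ee_pos: [0.4617, 0.317, 0.0242]
eef_rot: [[1.0, -0.001, 0.001], [-0.001, -1.0, 0.001], [0.001, -0.001, -1.0]]
contact_force: [0.7, 1.0, -0.2]
finger_gap: -0.0003
grip_force: 0.0
```

Call:
carry_out([
  [0.02, 0, 0],
  [0, 0, -0.041],
  [0, 0, -0.041],
  [0, 0, -0.03],
  [0, 0, 0],
], yaw=[0, 0, 0, 0, 0], claw=[1, 1, 1, 1, 1])

```text
t: 16.65
ee_pos: [0.4855, 0.3184, 0.1444]
eef_rot: [[1.0, -0.002, 0.011], [-0.002, -1.0, 0.006], [0.011, -0.006, -1.0]]
contact_force: [0.7, -0.0, 1.5]
finger_gap: 0.0
grip_force: 0.0
```

```bash
python3 - <<'E'
from h import *
g=grab('side');f=grab('top')
print(ctrl.get_state()['ee_pos'],'side',teal(g,(200,90,180,190)),'top',teal(f,(150,130,270,150)))
for x in(.42,.43,.44,.45):
  for q,n in((g,'s'),(f,'t')):
    P=[[x-.018,.32,.058],[x+.018,.32,.058],[x-.018,.302,.02],[x-.018,.338,.02]];print(x,n,w2px(q,P).round(0).tolist(),end=' ')
  print(pred(g,(x,.32),0),pred(f,(x,.32),0))
E
```

```text
[0.4833882 0.3172836 0.1375771] side [[286, 158, 16, 19, 196], [270, 249, 25, 18, 237]] top [[357, 185, 18, 15, 254]]
0.42 s [[298.0, 248.0], [282.0, 242.0], [301.0, 257.0], [293.0, 268.0]] 0.42 t [[216.0, 267.0], [217.0, 250.0], [227.0, 267.0], [210.0, 267.0]] (array([277. , 236.7]), array([302.3, 275.1])) (array([207.9, 249.4]), array([228.2, 267.2]))
0.43 s [[294.0, 246.0], [277.0, 240.0], [297.0, 255.0], [289.0, 266.0]] 0.43 t [[217.0, 262.0], [217.0, 245.0], [227.0, 262.0], [211.0, 262.0]] (array([272.6, 235.1]), array([297.7, 273.4])) (array([208. , 244.7]), array([228.3, 262.7]))
0.44 s [[289.0, 245.0], [273.0, 239.0], [293.0, 254.0], [284.0, 264.0]] 0.44 t [[217.0, 257.0], [217.0, 240.0], [227.0, 258.0], [211.0, 258.0]] (array([268.3, 233.6]), array([293.2, 271.6])) (array([208.2, 240. ]), array([228.4, 258.2]))
0.45 s [[284.0, 243.0], [268.0, 237.0], [288.0, 252.0], [280.0, 263.0]] 0.45 t [[217.0, 252.0], [217.0, 235.0], [227.0, 253.0], [211.0, 253.0]] (array([263.9, 232. ]), array([288.7, 269.8])) (array([208.4, 235.3]), array([228.6, 253.7]))
```

Call:
carry_out([
  [-0.041, -0.003, 0],
  [-0.041, 0, 0],
  [-0.041, 0, 0],
  [-0.04, 0, 0],
  [0, 0, 0],
], yaw=[0, 0, 0, 0, 0], claw=[1, 1, 1, 1, 1])

```text
t: 17.17
ee_pos: [0.3132, 0.3195, 0.133]
eef_rot: [[1.0, 0.002, -0.005], [0.002, -1.0, -0.002], [-0.006, 0.002, -1.0]]
contact_force: [-0.2, -0.3, -0.4]
finger_gap: 0.0002
grip_force: 0.0
```

Call:
carry_out([
  [0, 0, 0.04],
  [0, 0, 0.035],
  [0, 0, 0.015],
  [0, 0, 0],
  [0, 0, 0],
], yaw=[0, 0, 0, 0, 0], claw=[1, 1, 1, 1, 1])

```text
t: 17.58
ee_pos: [0.3182, 0.3192, 0.0436]
eef_rot: [[1.0, -0.001, -0.003], [-0.001, -1.0, -0.003], [-0.003, 0.003, -1.0]]
contact_force: [-0.2, -0.8, -0.1]
finger_gap: -0.0001
grip_force: 0.0
```

Call:
carry_out([
  [0, 0, 0],
  [0, 0, 0],
  [0, 0, 0],
], yaw=[0, 0, 0], claw=[1, 1, 1])

```text
t: 17.83
ee_pos: [0.3199, 0.3208, 0.0471]
eef_rot: [[1.0, -0.001, 0.002], [-0.001, -1.0, 0.002], [0.002, -0.002, -1.0]]
contact_force: [0.6, 0.0, -0.4]
finger_gap: -0.0001
grip_force: 0.0
```

Call:
carry_out([
  [0.041, 0, 0],
  [0.041, 0, 0],
  [0.04, 0, -0.009],
  [0.018, 0, 0],
  [0, 0, 0],
], yaw=[0, 0, 0, 0, 0], claw=[1, 1, 1, 1, 1])

```text
t: 18.25
ee_pos: [0.4633, 0.3197, 0.0559]
eef_rot: [[1.0, -0.004, 0.004], [-0.004, -1.0, 0.001], [0.004, -0.001, -1.0]]
contact_force: [-0.2, 0.5, -0.7]
finger_gap: 0.0
grip_force: 0.0
```

Call:
carry_out([
  [-0.001, 0, -0.041],
  [-0.04, 0, 0],
  [0, 0.04, -0.02],
  [0, 0.04, 0],
  [0, 0.04, 0],
], yaw=[0, 0, 0, 0, 0], claw=[1, 1, 1, 1, 1])

```text
t: 18.67
ee_pos: [0.4174, 0.203, 0.1163]
eef_rot: [[1.0, 0.003, 0.004], [0.003, -1.0, 0.001], [0.004, -0.001, -1.0]]
contact_force: [0.4, -1.1, -0.0]
finger_gap: -0.0
grip_force: 0.0
```

```bash
python3 - <<'E'
from h import *
g=grab('side');f=grab('top')
print(ctrl.get_state()['ee_pos'],'side',teal(g,(200,90,180,190)),'top',teal(f,(150,130,270,150)),orange(g,(220,200,90,80)))
for x in(.48,.5,.52):print(x,pred(g,(x,.32),0,1),pred(f,(x,.32),0,1),pred(g,(x,.32),0))
E
```

```text
[0.41787384 0.19905627 0.11532392] side [[286, 158, 17, 19, 199], [244, 236, 22, 27, 349]] top [[357, 185, 18, 15, 253], [209, 215, 16, 16, 251]] (30, (np.float64(271.8), np.float64(256.3)))
0.48 (array([246.4, 233.9]), array([280.1, 266.6])) (array([210.1, 217.4]), array([229.2, 245.3])) (array([250.8, 227.3]), array([275.4, 264.7]))
0.5 (array([238.1, 230.8]), array([271.5, 263.2])) (array([210.5, 208.3]), array([229.5, 236.4])) (array([242.3, 224.3]), array([266.8, 261.3]))
0.52 (array([229.9, 227.9]), array([263.2, 259.8])) (array([210.8, 199.3]), array([229.8, 227.6])) (array([233.9, 221.3]), array([258.7, 258. ]))
```

The left carton has tipped and the orange stamp shows at side (272,256). The carton is centred at about (0.486, 0.321). Next I get on its left side and push it right into the lane.

Call:
carry_out([
  [0.014, -0.036, 0],
  [0.014, -0.036, 0],
  [0.014, -0.036, 0],
  [0.014, -0.036, 0],
  [0.012, -0.036, 0],
], yaw=[0, 0, 0, 0, 0], claw=[1, 1, 1, 1, 1])

```text
t: 19.18
ee_pos: [0.4861, 0.3851, 0.1145]
eef_rot: [[1.0, -0.001, 0.001], [-0.001, -1.0, 0.001], [0.001, -0.001, -1.0]]
contact_force: [0.4, -0.9, 1.2]
finger_gap: 0.0001
grip_force: 0.0
```

Call:
carry_out([
  [0, 0, 0],
  [0, 0, 0],
  [0, 0, 0.03],
  [0, 0, 0.02],
  [0, 0, 0],
], yaw=[0, 0, 0, 0, 0], claw=[1, 1, 1, 1, 1])

```text
t: 19.6
ee_pos: [0.4835, 0.3807, 0.0596]
eef_rot: [[1.0, -0.001, -0.006], [-0.001, -1.0, -0.004], [-0.006, 0.004, -1.0]]
contact_force: [-0.7, -1.3, -1.6]
finger_gap: -0.0002
grip_force: 0.0
```

Call:
carry_out([
  [0.001, 0, 0.02],
  [0, 0, 0.015],
  [0, 0, 0.01],
  [0, 0, 0],
  [0, 0, 0],
], yaw=[0, 0, 0, 0, 0], claw=[1, 1, 1, 1, 1])

```text
t: 20.02
ee_pos: [0.487, 0.3824, 0.02]
eef_rot: [[1.0, -0.001, 0.0], [-0.001, -1.0, 0.0], [0.0, -0.0, -1.0]]
contact_force: [0.5, 0.2, 0.6]
finger_gap: -0.0002
grip_force: 0.0
```

Call:
carry_out([
  [0, 0.01, 0],
  [0, 0.01, 0],
  [0, 0.01, 0],
  [0, 0.01, 0],
  [0, 0.01, 0],
], yaw=[0, 0, 0, 0, 0], claw=[1, 1, 1, 1, 1])

```text
t: 20.43
ee_pos: [0.4875, 0.3318, 0.0202]
eef_rot: [[1.0, -0.001, 0.002], [-0.001, -1.0, 0.001], [0.002, -0.001, -1.0]]
contact_force: [-0.5, 2.0, 2.0]
finger_gap: 0.0004
grip_force: 1.2
```

```bash
python3 - <<'E'
from h import *
g=grab('side');f=grab('top')
print(ctrl.get_state()['ee_pos'],'side',teal(g,(200,90,180,190)),'top',teal(f,(150,130,270,150)),orange(g,(220,180,110,100)))
E
```

```text
[0.48731138 0.33081962 0.01944588] side [[286, 158, 16, 19, 195], [264, 233, 8, 9, 45], [251, 249, 13, 7, 31]] top [[357, 185, 18, 15, 253]] (35, (np.float64(277.9714285714286), np.float64(249.25714285714287)))
```

Call:
carry_out([
  [0, 0.012, 0],
  [0, 0.012, 0],
  [0, 0.012, 0],
  [0, 0.012, 0],
  [0, 0.012, 0],
], yaw=[0, 0, 0, 0, 0], claw=[1, 1, 1, 1, 1])

```text
t: 20.95
ee_pos: [0.4869, 0.2714, 0.0191]
eef_rot: [[1.0, -0.001, 0.0], [-0.001, -1.0, 0.0], [0.0, -0.0, -1.0]]
contact_force: [-0.5, 1.0, 2.6]
finger_gap: -0.0004
grip_force: 0.9
```

```bash
python3 - <<'E'
from h import *
g=grab('side');f=grab('top')
o=orange(g,(220,160,130,120))
print(ctrl.get_state()['ee_pos'],o,px2w(g,*o[1],.018),[px2w(g,*p,.018) for p in((271.8,256.3),(278,249.3))])
print('side',teal(g,(200,90,180,190)),'top',teal(f,(150,130,270,150)))
E
```

```text
[0.48688422 0.27039872 0.01875523] (35, (np.float64(291.57142857142856), np.float64(232.6))) [0.45465852 0.24204417 0.018     ] [array([0.45567215, 0.32796295, 0.018     ]), array([0.45474073, 0.30340345, 0.018     ])]
side [[291, 158, 11, 19, 121], [279, 218, 6, 8, 31], [265, 227, 7, 10, 20]] top [[357, 185, 18, 15, 252]]
```

Call:
carry_out([
  [0, 0.013, 0],
  [0, 0.013, 0],
  [0, 0.013, 0],
  [0, 0.013, 0],
  [0, 0.012, 0],
], yaw=[0, 0, 0, 0, 0], claw=[1, 1, 1, 1, 1])

```text
t: 21.47
ee_pos: [0.4867, 0.207, 0.0188]
eef_rot: [[1.0, -0.001, -0.0], [-0.001, -1.0, -0.0], [-0.0, 0.0, -1.0]]
contact_force: [0.1, 0.5, 0.8]
finger_gap: -0.0002
grip_force: 0.1
```

Call:
carry_out([
  [0, 0.01, 0],
  [0, 0.006, 0],
  [0, 0.003, 0],
  [0, 0.0, 0],
  [0, -0.01, 0],
], yaw=[0, 0, 0, 0, 0], claw=[1, 1, 1, 1, 1])

```text
t: 21.88
ee_pos: [0.487, 0.1988, 0.019]
eef_rot: [[1.0, -0.003, 0.0], [-0.003, -1.0, -0.001], [0.0, 0.001, -1.0]]
contact_force: [-0.0, 0.3, -0.1]
finger_gap: 0.0002
grip_force: 0.0
```

Call:
carry_out([
  [0, -0.03, 0],
  [0, -0.03, -0.02],
  [0, -0.02, -0.035],
  [-0.01, -0.02, -0.035],
  [-0.02, -0.02, -0.03],
], yaw=[0, 0, 0, 0, 0], claw=[1, 1, 1, 1, 1])

```text
t: 22.3
ee_pos: [0.4572, 0.3219, 0.1408]
eef_rot: [[1.0, -0.001, 0.001], [-0.001, -1.0, 0.001], [0.001, -0.001, -1.0]]
contact_force: [0.1, -0.1, 0.1]
finger_gap: 0.0006
grip_force: 0.0
```

Call:
carry_out([
  [-0.04, -0.01, 0],
  [-0.04, 0, 0],
  [-0.02, 0, 0],
  [0, 0, 0],
  [0, 0, 0],
], yaw=[0, 0, 0, 0, 0], claw=[1, 1, 1, 1, 1])

```text
t: 22.72
ee_pos: [0.3559, 0.3312, 0.1395]
eef_rot: [[1.0, 0.002, 0.001], [0.002, -1.0, 0.001], [0.001, -0.001, -1.0]]
contact_force: [-0.3, -0.2, 0.5]
finger_gap: 0.0001
grip_force: 0.0
```

```bash
python3 - <<'E'
from h import *
g=grab('side');f=grab('top')
o=orange(g,(220,160,130,120))
print(ctrl.get_state()['ee_pos'],o,px2w(g,*o[1],.018))
b=cv2.inRange(cv2.cvtColor(f['image'],cv2.COLOR_RGB2HSV),(85,70,25),(105,255,255))
for t in teal(f,(150,130,270,150)):
    x,y,w,h,a=t;r=cv2.minAreaRect(np.argwhere(b[y:y+h,x:x+w]>0)[:,::-1].astype(np.float32))
    print(t,r[2],px2w(f,r[0][0]+x,r[0][1]+y,.036))
print('side',teal(g,(200,90,180,190)),[w2px(f,[[.455,y,.0]]).round() for y in(.105,.157,.207)])
for n,u,v,z in[('lens',270,263,.019),('roll',333,261,.019),('post',177,251,.046)]:
    d=np.abs(f['image'][v-14:v+14,u-14:u+14].astype(int)-cv2.imread('pics/top0.png')[v-14:v+14,u-14:u+14,::-1]).mean();print(n,d)
E
```

```text
[0.35724137 0.33042809 0.13906477] (20, (np.float64(307.7), np.float64(212.2))) [0.45543994 0.15893522 0.018     ]
[357, 185, 18, 15, 254] 90.0 [ 0.57299832 -0.00124611  0.036     ]
[287, 217, 16, 16, 228] 90.0 [0.49726463 0.15568686 0.036     ]
side [[286, 158, 16, 19, 196], [284, 196, 19, 22, 252]] [array([[316., 245.]]), array([[293., 245.]]), array([[271., 244.]])]
lens 1.5123299319727892
roll 0.594812925170068
post 37.720238095238095
```

```bash
python3 - <<'E'
from h import *
g=grab('side')['image'][272:302,246:274].astype(int);print(np.abs(g-cv2.imread('pics/side0.png')[272:302,246:274,::-1]).mean())
from rig import close_job
print(close_job())
E
```

```text
6.387698412698413
the job is handed in; nothing more can be done
None
```

Both cartons are tipped with their undersides facing the robot. The stamped left one lies centred between the tapes (stamp about 2 mm off the middle line), the plain right one lies outside the lane, and the job is handed in. The images show the lens box and tape roll unmoved; the post holder was never approached low, but the final image check on it was inconclusive.

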